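# Lift the yellow section out of the interlocked desk organiser

## Robot

A 6-joint arm with a two-finger parallel gripper is mounted at the origin on a cart in front of the work surface, level with it; the furniture and walls round the work are solid. World frame = base frame: x ahead of the robot, y to its left, z up, the work surface at z = 0. Lengths are in mm, angles in rad, forces in N, time in s.
With the tool pointing down it reaches from about 350 to 975 mm from the base axis. Payload 7.1 kg.
Tool frame: the origin (TCP) lies midway between the tips of the shut fingers; the grasp point (between the pads) lies 19 mm behind it; z points along the fingers, y is the line along which they close (so a half turn about z gives the same grasp; the last joint's range is limited). The gripper opens to 88 mm and grips with 3 to 60 N. Pads are 20 mm wide; open, the fingers measure 115 mm over their backs; the gripper's body (75 mm by 178 mm) begins 61 mm behind the grasp point.
Start: joints at [1.272, 0.423, 1.63, -0, 1.089, -0.019], TCP at [172.57, 600.686, 222.675] pointing down, gripper open.
Joint ranges: [-3, 3], [-0.9, 2.11], [0.09, 2.58], [-1.31, 4.45], [0.11, 2.69], [-2.54, 2.54]. Speed limits (rad/s): [2.39, 2.39, 3.01, 3.14, 3.14, 3.14].

## Interface

Orientations are given as a rotation vector (axis times angle).
In Python, from workcell import ctrl gives the robot as it stands. The module is installed in compiled form; this text tells all that it offers.
- The arm moves only by the tool servo_tool, never from a script. Its argument "increments" is a list of rows, each a list of 7 numbers: the shift along the world's x, y, z in cm, then the turn, a rotation vector about the world's x, y, z in degrees, then the opening, from -1 (shut) to 1 (fully open). A call has 1 to 20 rows; each row is the pose to reach, as a shift and turn from the pose commanded when the call began; what a row does not reach only later rows make up. A row lasts 1/12 s, in which the tool goes at most 41.7 mm and 7.16 degrees, less where a joint would pass 70% of its speed; a pose out of reach is approached as far as the arm can. A call with a gripper value outside its range is refused whole. The fingers move at their own pace and stop on an object; the grip force is fixed at half the most. Time passes only in rows, so rows that repeat a pose let the fingers close. It gives the time, the measured TCP pose, the force, the opening and the grip force at its end, in the units of the state.
- ctrl.get_obs(): the state, without advancing time (a new reading comes with each control period).
- ctrl.get_image(name): name is "scene" or "top" or "wrist"; returns a dict with "image" (384x512x3 uint8, red, green, blue), "fx", "fy", "cx", "cy" (pixels), "k1" (the pictures are not rectified: a ray, as slopes to the right and down, at radius r is drawn at 1 + k1 r^2 times it, then the intrinsics apply), "extrinsics" (4x4, takes a point from camera to world coordinates); the wrist camera has in their place "tool_from_camera" (4x4, takes a point from camera to tool coordinates, whose origin is the TCP and whose axes are the flange's). Camera axes: x right, y up, looking along -z (the intrinsics and any distortion apply to the point x, -y, -z); pixel columns grow to the right and rows downward; lengths in mm; the calibration is good to about 2 mm. A picture is of the moment at which its call begins: read the wrist's pose just before it. There is no depth.
- ctrl.close_job(): hands the job in; it is judged then, once.
The state is a dict: "t": time; "qpos": joint angles; "qvel": joint speeds; "joint_torque": joint torques, N m; "ee_pos": TCP position; "orientation": TCP orientation; "ft_force": force on the tool from outside, world axes, zero at the start; "moment": the same for the moment, N m; "width": finger opening in mm; "grasp_force": force on a finger pad.
Only numpy, scipy, OpenCV 4.12 (cv2) and the standard library are available. Lean on these libraries where they do the work, as an engineer would, in place of code of your own. Each camera call takes 0.05 s, during which the arm holds its last target. There are 200 camera calls.

## Task

I want to take the yellow section of the desk organiser along with my notebook. It is locked to its neighbours by upright tongues and slots, so take it by its grip tab, lift it straight up until it is clear of them, and set it down gently, standing upright, on the middle of the dark blue notebook. Leave the white and the blue sections in their places in the tray.

Things in the scene. Friction and masses are not known exactly. Their poses are not given: they have to be found in the camera images.
- yellow_section: Yellow section to move, 90 (its x) x 48 mm (y), 105 to 210 g; origin: centre of its underside, z up. Walls 35 mm high, open pockets fore and aft. Grip tab centred above the origin: 14 mm thick along x, 22 mm long along y, top at 69 mm; grip it from above, fingers closing along x, tips just above the walls. T tongue on its +y side reaches y = 36 mm; T slot in its -y side. Play 1.5 mm.
- white_section: White section, same shape and axes as the yellow one; stays. The three stand in any order along y at 50 mm pitch in a fixed grey tray (floor 4 mm above the desk, end blocks 39 mm high). Each tongue stands in the next section's slot (or an end block's), 35 mm tall: a section can only go up until lifted over 35 mm.
- blue_section: Bright blue section, same shape and axes as the yellow one; stays. Between neighbouring tabs there is only 28 mm along y. The yellow section's underside must be over 70 mm above its start before it passes over the others' tabs.
- notebook: Closed dark navy notebook lying flat on the desk, 263 mm (its x) by 170 mm (its y) by 22 mm thick; it does not move. Origin: centre of its underside, on the desk; the cover is 22 mm above it.
Things that resemble listed ones, but are neither listed nor needed, are in the scene too. Several things have the shape of the yellow_section; the one meant has the colours described above.

How it is judged (in metres and radians):
On the way:
1. the yellow section has been lifted straight up, level, out from between its neighbours (height (world z) of yellow_section above 0.048 m and distance of yellow_section from where it was at the start of the episode below 0.06 m and angle between yellow_section's own z axis and vertical below 0.26 rad).
At the end, for the whole second after the job is handed in: The yellow section stands upright (within 6 degrees), at rest, on the notebook's cover, its centre within 60 mm of the cover's centre along the notebook's length and 40 mm along its width; the white and blue sections are within 15 mm of where they stood (x of yellow_section in the frame of notebook between -0.06 and 0.06 m and y of yellow_section in the frame of notebook between -0.04 and 0.04 m and z of yellow_section in the frame of notebook between 0.016 and 0.028 m and angle between yellow_section's own z axis and vertical below 0.1 rad and linear speed of yellow_section below 0.02 m/s and distance of each of white_section, blue_section from where it was at the start of the episode below 0.015 m); the robot touches nothing.
It fails at once if the white or the blue section is pulled up, shoved or tipped (over 20 mm or 0.25 rad) (distance of any of white_section, blue_section from where it was at the start of the episode above 0.02 m or angle between any of white_section, blue_section's own z axis and vertical above 0.25 rad).
It fails at once if the yellow section is dropped or slammed onto the notebook (faster than 0.6 m/s close above it) (horizontal distance between yellow_section and notebook below 0.1 m and z of yellow_section in the frame of notebook below 0.045 m and linear speed of yellow_section above 0.6 m/s).
It also fails if it takes over 42 s, if anything falls off the work surface, if the arm or the gripper's body presses on something with over 40 N, if the wrist force passes 120 N, or if a joint passes its speed limit or range.

## Working session

There is one attempt and no reset: what is moved stays moved. The work goes in short steps, Python scripts to look and compute and a tool call to move; the robot and the scene stay as the last step left them, time stands still between calls to the robot, and variables do not carry over. Pictures are saved under pics/ and viewed, at most 10 in all, crops included, and the job is handed in when it is done.

Besides the shell and the picture viewer there is one more tool, called by a JSON object that holds its "fn" and its "kwargs". servo_tool: Moves the arm, as the interface text tells. Its arguments: {"type":"object","properties":{"increments":{"type":"array","items":{"type":"array","items":{"type":"number"}}}},"required":["increments"]}

```bash
mkdir -p pics
cat > h.py <<'E'
import numpy as np, cv2
from scipy.spatial.transform import Rotation as R
from workcell import ctrl
def grab(name,fn=None):
    o=ctrl.get_obs(); d=ctrl.get_image(name)
    if 'extrinsics' in d: T=np.array(d['extrinsics'])
    else:
        W=np.eye(4); W[:3,:3]=R.from_rotvec(o['orientation']).as_matrix(); W[:3,3]=o['ee_pos']; T=W@np.array(d['tool_from_camera'])
    d['T']=T
    if fn: cv2.imwrite(fn,cv2.cvtColor(d['image'],cv2.COLOR_RGB2BGR))
    return d
def toplane(d,uv,z):
    K=np.array([[d['fx'],0,d['cx']],[0,d['fy'],d['cy']],[0,0,1.]])
    p=cv2.undistortPoints(np.array(uv,float).reshape(-1,1,2),K,np.array([d['k1'],0,0,0,0.]))[:,0] if False else None
    q=(np.array(uv,float).reshape(-1,2)-[d['cx'],d['cy']])/[d['fx'],d['fy']]
    s=q.copy()
    for _ in range(20): s=q/(1+d['k1']*(s**2).sum(1,keepdims=True))
    r=np.c_[s[:,0],-s[:,1],-np.ones(len(s))]@d['T'][:3,:3].T
    c=d['T'][:3,3]; return c+r*((z-c[2])/r[:,2])[:,None]
E
sed -i '/if False/d' h.py; sed -i '/K=np.array/d' h.py
python3 -c "
from h import *
a=grab('top','pics/top.png');b=grab('scene','pics/scene.png')
print(a['T'][:3,3],b['T'][:3,3],ctrl.get_obs())"
```

```text
[275.12627897  15.92853967 976.05744071] [  39.6811106  -428.07089865  621.02415046] {'t': 0.1, 'qpos': array([ 1.27200875e+00,  4.23732342e-01,  1.63061499e+00,  2.80937842e-05,
        1.08858583e+00, -1.90193376e-02]), 'qvel': array([-0.00034002, -0.00030084, -0.00188167, -0.00016591, -0.0003222 ,
       -0.00175749]), 'joint_torque': array([ 3.58262541e-04, -5.45621395e+01, -2.74326378e+01,  6.46310672e-02,
        1.86485524e-02,  4.01049300e-07]), 'ee_pos': array([172.41535035, 600.22763996, 221.99889833]), 'orientation': array([-4.38014322e-01, -3.11066817e+00,  2.07280136e-03]), 'ft_force': array([0.03010562, 0.06291112, 0.25864651]), 'moment': array([ 0.01408788,  0.0200567 , -0.01882715]), 'grasp_force': 0.0, 'width': 87.98705926460387}
```

View pics/top.png

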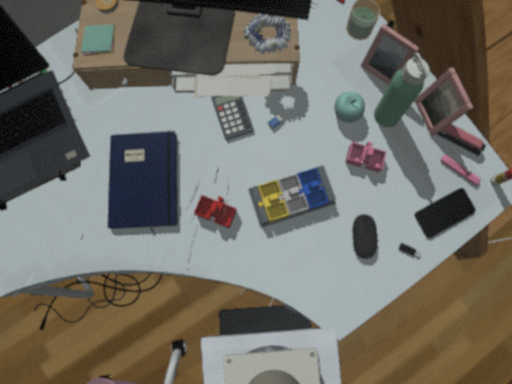

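View pics/scene.png

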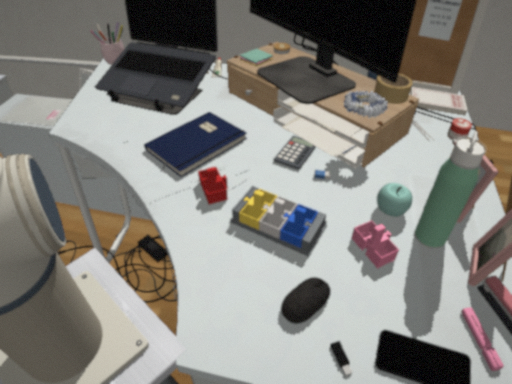

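Both views show the organiser at about (292,195) in the top view, with yellow at the left end (270,203), white in the middle and blue at the right. The notebook is centred near (143,180) in the top view.

```bash
cat > m.py <<'E'
from h import *
d=grab('top'); im=d['image']; hsv=cv2.cvtColor(im,cv2.COLOR_RGB2HSV)
def big(lo,hi,roi):
    m=cv2.inRange(hsv,np.array(lo),np.array(hi)); k=np.zeros_like(m); k[roi[1]:roi[3],roi[0]:roi[2]]=255
    c=max(cv2.findContours(m&k,cv2.RETR_EXTERNAL,cv2.CHAIN_APPROX_NONE)[0],key=cv2.contourArea); return c
for n,lo,hi,roi,z in [('yellow',(20,90,80),(35,255,255),(240,150,350,240),39),('blue',(105,140,100),(125,255,255),(240,150,350,240),39),('note',(105,60,20),(130,255,110),(95,120,190,240),22)]:
    c=big(lo,hi,roi); w=toplane(d,c[:,0],z)[:,:2].astype(np.float32)
    print(n,cv2.boundingRect(c),'rect',cv2.minAreaRect(w),'box',cv2.boxPoints(cv2.minAreaRect(w)).round().tolist())
cv2.imwrite('pics/crop.png',cv2.resize(cv2.cvtColor(im[155:235,235:345],cv2.COLOR_RGB2BGR),None,fx=7,fy=7,interpolation=cv2.INTER_CUBIC))
E
python3 m.py
```

```text
yellow (258, 180, 31, 42) rect ((456.2459716796875, -30.07535171508789), (91.298095703125, 61.73838424682617), 12.466876983642578) box [[405.0, -10.0], [418.0, -70.0], [507.0, -50.0], [494.0, 10.0]]
blue (299, 169, 29, 39) rect ((479.8465881347656, -128.78208923339844), (85.59066772460938, 56.38831329345703), 12.493391990661621) box [[432.0, -111.0], [444.0, -166.0], [528.0, -147.0], [516.0, -92.0]]
note (108, 132, 69, 96) rect ((540.0350952148438, 280.4716796875), (168.7353515625, 237.65830993652344), 88.5587387084961) box [[419.0, 199.0], [657.0, 193.0], [661.0, 362.0], [423.0, 368.0]]
```

View pics/crop.png

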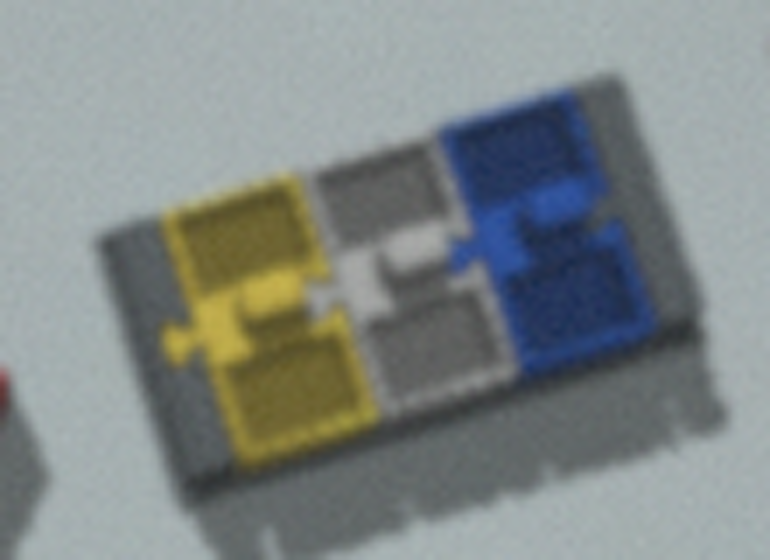

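The crop shows the yellow tongue pointing left (world +y), so yellow's yaw is about +12.5°. Its origin is near (457,-36), and blue checks out at 100 mm pitch. I'll move above it now.

{"fn": "servo_tool", "kwargs": {"increments": [[1.4, -3.2, 0, 0, 0, -3, 1], [2.8, -6.4, 0, 0, 0, -6, 1], [4.3, -9.6, 0, 0, 0, -9, 1], [5.7, -12.7, 0, 0, 0, -12.5, 1], [7.1, -15.9, 0, 0, 0, -15.5, 1], [8.6, -19.1, 0, 0, 0, -18.5, 1], [10, -22.3, 0, 0, 0, -21.5, 1], [11.4, -25.4, 0, 0, 0, -24.5, 1], [12.8, -28.6, 0, 0, 0, -28, 1], [14.2, -31.8, 0, 0, 0, -31, 1], [15.7, -35, 0, 0, 0, -34, 1], [17.1, -38.2, 0, 0, 0, -37, 1], [18.5, -41.3, 0, 0, 0, -40, 1], [20, -44.5, 0, 0, 0, -43, 1], [21.4, -47.7, 0, 0, 0, -46, 1], [22.8, -50.9, 0, 0, 0, -49, 1], [24.2, -54, 0, 0, 0, -52.5, 1], [25.7, -57.2, 0, 0, 0, -55.5, 1], [27.1, -60.4, 0, 0, 0, -58.5, 1], [28.5, -63.6, 0, 0, 0, -61.5, 1]]}}

```text
t: 1.82
ee_pos: [457.8, -37.1, 222.7]
orientation: [-1.971, -2.447, -0.0]
ft_force: [0.3, -0.3, 0.2]
width: 87.8
grasp_force: 0.0
```

{"fn": "servo_tool", "kwargs": {"increments": [[0, 0, 0, 0, 0, 0, 1], [0, 0, 0, 0, 0, 0, 1], [0, 0, 0, 0, 0, 0, 1]]}}

```text
t: 2.07
ee_pos: [456.9, -35.2, 222.3]
orientation: [-1.967, -2.448, 0.001]
ft_force: [-0.4, 0.1, 1.3]
width: 87.4
grasp_force: 0.0
```

```bash
python3 -c "
from h import *
b=grab('wrist','pics/w1.png');o=ctrl.get_obs();print(o['ee_pos'],o['qpos'],R.from_rotvec(o['orientation']).as_matrix().round(3),b['T'].round(2))"
```

```text
[456.83490579 -34.67512017 222.38397513] [-1.01883029e-01  1.76741942e-01  1.98550821e+00  2.64100950e-04
  9.80415826e-01 -3.20417395e-01] [[-0.217  0.976 -0.001]
 [ 0.976  0.217  0.   ]
 [ 0.001 -0.001 -1.   ]] [[ 9.8000e-01 -2.1000e-01 -6.0000e-02  4.4033e+02]
 [ 2.2000e-01  9.4000e-01  2.7000e-01  3.8500e+01]
 [-0.0000e+00 -2.8000e-01  9.6000e-01  3.8418e+02]
 [ 0.0000e+00  0.0000e+00  0.0000e+00  1.0000e+00]]
```

View pics/w1.png

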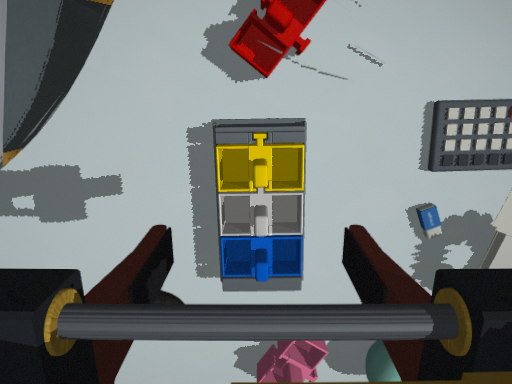

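The wrist view shows yellow with its walls spanning columns 217–305 and rows 143–193. The tab is around (261,170), and the sections look aligned with the image axes.

```bash
python3 -c "
from h import *
d=grab('wrist');hsv=cv2.cvtColor(d['image'],cv2.COLOR_RGB2HSV)
m=cv2.inRange(hsv,np.array((22,120,60)),np.array((35,255,255)));m[:100]=0;m[230:]=0;m[:,:180]=0;m[:,340:]=0
c=max(cv2.findContours(m,0,1)[0],key=cv2.contourArea);print(cv2.boundingRect(c))
w=toplane(d,c[:,0],39)[:,:2].astype(np.float32);r=cv2.minAreaRect(w);print(r,cv2.boxPoints(r).round(1).tolist())
v=cv2.inRange(hsv,np.array((22,80,215)),np.array((35,255,255)));v[:150]=0;v[192:]=0;v[:,:245]=0;v[:,275:]=0
for i in range(150,195,3): x=np.flatnonzero(v[i]); print(i,x.min() if len(x) else 0,x.max() if len(x) else 0,d['image'][i,261])
a=cv2.resize(cv2.cvtColor(d['image'][120:290,200:320],4),None,fx=3.5,fy=3.5,interpolation=2);cv2.imwrite('pics/w1c.png',a)
"
```

```text
(215, 132, 90, 61)
((457.3602600097656, -28.500743865966797), (89.93289947509766, 61.5272331237793), 13.348512649536133) [[406.5, -8.899999618530273], [420.70001220703125, -68.80000305175781], [508.20001220703125, -48.099998474121094], [494.0, 11.800000190734863]]
150 253 271 [214 185   0]
153 249 271 [215 185   0]
156 249 271 [214 185   0]
159 249 271 [106  93   0]
162 268 271 [110  95   0]
165 270 271 [129 112   0]
168 265 271 [209 182   0]
171 261 271 [215 185   0]
174 264 271 [214 185   0]
177 262 271 [214 186   0]
180 261 271 [215 186   0]
183 261 271 [215 186   0]
186 251 271 [203 175   0]
189 250 271 [177 177 176]
192 0 0 [179 178 176]
```

View pics/w1c.png

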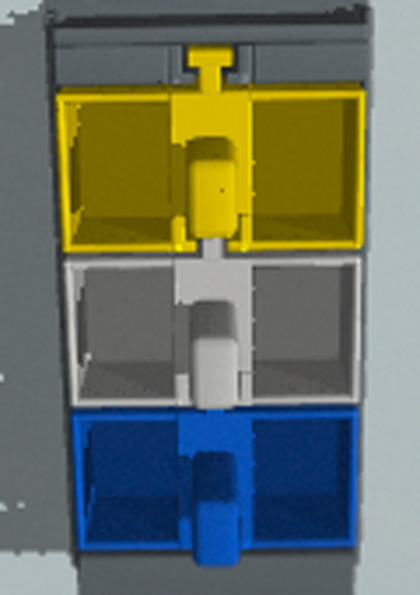

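The crop shows the tab's top face at columns about 255–267 and rows 166–188. I'll check that against the wall estimate of (458.7,-34.3).

```bash
python3 -c "
from h import *
d=grab('wrist')
for u in [(254.9,177),(267.4,177),(261.2,166),(261.2,188),(261.2,177),(261.4,217),(261.5,267)]: print(u,toplane(d,[u],73)[0].round(1))
print(ctrl.get_obs()['ee_pos'])"
```

```text
(254.9, 177) [454.4 -36.   73. ]
(267.4, 177) [465.7 -33.5  73. ]
(261.2, 166) [457.8 -24.6  73. ]
(261.2, 188) [462.4 -45.1  73. ]
(261.2, 177) [460.1 -34.7  73. ]
(261.4, 217) [469.  -73.3  73. ]
(261.5, 267) [ 480.9 -125.5   73. ]
[456.98368967 -34.27036526 222.58134781]
```

{"fn": "servo_tool", "kwargs": {"increments": [[0.2, 0.05, -2.5, 0, 0, 0.5, 1], [0.2, 0.05, -5, 0, 0, 0.5, 1], [0.2, 0.05, -7.5, 0, 0, 0.5, 1], [0.2, 0.05, -10, 0, 0, 0.5, 1], [0.2, 0.05, -12, 0, 0, 0.5, 1], [0.2, 0.05, -14, 0, 0, 0.5, 1], [0.2, 0.05, -15.5, 0, 0, 0.5, 1], [0.2, 0.05, -16.5, 0, 0, 0.5, 1], [0.2, 0.05, -17.3, 0, 0, 0.5, 1], [0.2, 0.05, -17.7, 0, 0, 0.5, 1], [0.2, 0.05, -17.7, 0, 0, 0.5, 1], [0.2, 0.05, -17.7, 0, 0, 0.5, 1]]}}

```text
t: 3.22
ee_pos: [459.9, -34.7, 46.1]
orientation: [1.956, 2.458, 0.0]
ft_force: [0.7, -0.0, -0.9]
width: 87.9
grasp_force: 0.0
```

{"fn": "servo_tool", "kwargs": {"increments": [[0, 0, 0, 0, 0, 0, -1], [0, 0, 0, 0, 0, 0, -1], [0, 0, 0, 0, 0, 0, -1], [0, 0, 0, 0, 0, 0, -1], [0, 0, 0, 0, 0, 0, -1], [0, 0, 0, 0, 0, 0, -1], [0, 0, 0, 0, 0, 0, -1], [0, 0, 0, 0, 0, 0, -1], [0, 0, 0, 0, 0, 0, -1], [0, 0, 0, 0, 0, 0, -1], [0, 0, 0, 0, 0, 0, -1], [0, 0, 0, 0, 0, 0, -1]]}}

```text
t: 4.22
ee_pos: [459.5, -34.8, 45.6]
orientation: [-1.956, -2.458, 0.0]
ft_force: [-0.2, 0.2, -0.6]
width: 13.7
grasp_force: 30.0
```

Gripped on the tab (13.7 mm, 30 N). Lifting straight up.

{"fn": "servo_tool", "kwargs": {"increments": [[0, 0, 0.3, 0, 0, 0, -1], [0, 0, 0.8, 0, 0, 0, -1], [0, 0, 1.3, 0, 0, 0, -1], [0, 0, 1.8, 0, 0, 0, -1], [0, 0, 2.3, 0, 0, 0, -1], [0, 0, 2.8, 0, 0, 0, -1], [0, 0, 3.3, 0, 0, 0, -1], [0, 0, 3.8, 0, 0, 0, -1], [0, 0, 4.3, 0, 0, 0, -1], [0, 0, 4.8, 0, 0, 0, -1], [0, 0, 5.3, 0, 0, 0, -1], [0, 0, 5.8, 0, 0, 0, -1], [0, 0, 6.5, 0, 0, 0, -1], [0, 0, 7.5, 0, 0, 0, -1], [0, 0, 8.5, 0, 0, 0, -1], [0, 0, 9.5, 0, 0, 0, -1], [0, 0, 10.5, 0, 0, 0, -1], [0, 0, 11.5, 0, 0, 0, -1], [0, 0, 12, 0, 0, 0, -1], [0, 0, 12, 0, 0, 0, -1]]}}

```text
t: 5.88
ee_pos: [460.4, -34.9, 167.2]
orientation: [1.955, 2.456, 0.002]
ft_force: [0.4, -0.2, -1.4]
width: 14.0
grasp_force: 30.0
```

```bash
python3 -c "
from h import *
d=grab('wrist');t=grab('top')
hsv=cv2.cvtColor(t['image'],cv2.COLOR_RGB2HSV)
im=cv2.cvtColor(t['image'][120:240,95:345],4)
s=cv2.resize(grab('scene')['image'][80:280,120:400][:,:,::-1],(512,366))
cv2.imwrite('pics/l1.png',np.vstack([cv2.resize(im,(512,230)),s]))
print(ctrl.get_obs()['width'],ctrl.get_obs()['ee_pos'])"
```

```text
13.934871652425938 [459.25855428 -34.77709201 165.43415275]
```

View pics/l1.png

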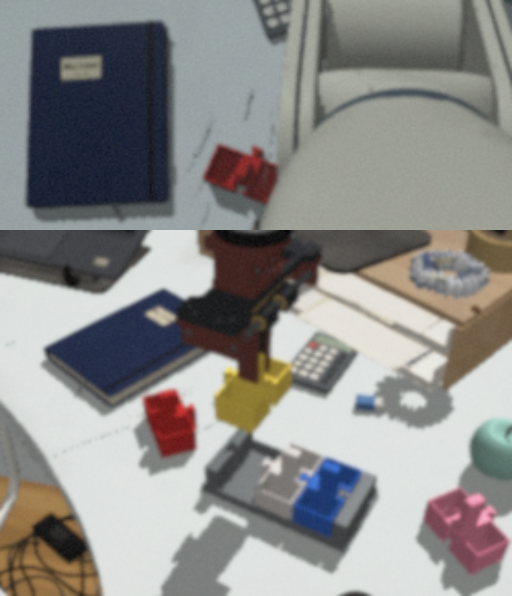

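Yellow came out cleanly and hangs level, and white and blue are still in the tray. The notebook is at crop (95,115), with its centre at about (540,280) in the world.

{"fn": "servo_tool", "kwargs": {"increments": [[0.3, 1, 0, 0, 0, 0, -1], [0.8, 3, 0, 0, 0, 0, -1], [1.4, 5.5, 0, 0, 0, 0, -1], [2.1, 8.2, 0, 0, 0, 0, -1], [2.8, 11, 0, 0, 0, 0, -1], [3.5, 13.7, 0, 0, 0, 0, -1], [4.2, 16.4, 0, 0, 0, 0, -1], [4.9, 19.1, 0, 0, 0, 0, -1], [5.6, 21.8, 0, 0, 0, 0, -1], [6.3, 24.5, 0, 0, 0, 0, -1], [6.9, 27, 0, 0, 0, 0, -1], [7.4, 29, 0, 0, 0, 0, -1], [7.8, 30.5, 0, 0, 0, 0, -1], [8, 31.3, 0, 0, 0, 0, -1], [8, 31.5, 0, 0, 0, 0, -1], [8, 31.5, 0, 0, 0, 0, -1], [8, 31.5, 0, 0, 0, 0, -1]]}}

```text
t: 7.45
ee_pos: [539.1, 279.3, 165.3]
orientation: [-1.957, -2.457, 0.002]
ft_force: [0.1, -0.3, -2.4]
width: 14.1
grasp_force: 30.0
```

```bash
python3 -c "
from h import *
a=grab('wrist')['image'][:,:,::-1];s=grab('scene')['image'][:,:,::-1]
cv2.imwrite('pics/p1.png',np.vstack([cv2.resize(a,(400,300)),cv2.resize(s,(400,300))]))
o=ctrl.get_obs();print(o['width'],o['ee_pos'],o['ft_force'])"
```

```text
13.613637681153488 [539.30448609 279.08618788 165.61336047] [ 0.65381679 -0.50107192 -2.38388866]
```

View pics/p1.png

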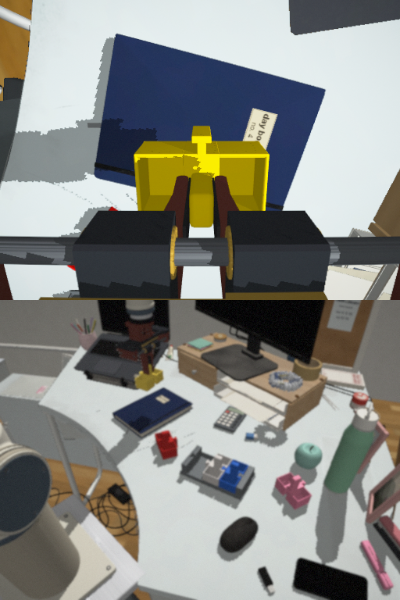

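Yellow hangs level above the notebook. In the wrist view the notebook's visible corners are at about (117,35), (325,90) and (95,180) of 400x300. I'll check the centre from them.

```bash
python3 -c "
from h import *
d=grab('wrist')
w=toplane(d,np.array([(117,35),(325,90),(95,180)])*1.28,22)[:,:2];print(w.round(),np.linalg.norm(w[0]-w[1]),(w[0]+w[1])/2)"
```

```text
[[427. 369.]
 [662. 365.]
 [424. 199.]] 234.99174271637384 [544.03847677 367.00068075]
```

The centre is confirmed at about (542,282). Lowering gently.

{"fn": "servo_tool", "kwargs": {"increments": [[0.2, 0.2, -1, 0, 0, 0, -1], [0.2, 0.2, -2, 0, 0, 0, -1], [0.2, 0.2, -3, 0, 0, 0, -1], [0.2, 0.2, -4, 0, 0, 0, -1], [0.2, 0.2, -5, 0, 0, 0, -1], [0.2, 0.2, -6, 0, 0, 0, -1], [0.2, 0.2, -7, 0, 0, 0, -1], [0.2, 0.2, -7.8, 0, 0, 0, -1], [0.2, 0.2, -8.4, 0, 0, 0, -1], [0.2, 0.2, -8.9, 0, 0, 0, -1], [0.2, 0.2, -9.3, 0, 0, 0, -1], [0.2, 0.2, -9.6, 0, 0, 0, -1], [0.2, 0.2, -9.8, 0, 0, 0, -1], [0.2, 0.2, -9.9, 0, 0, 0, -1], [0.2, 0.2, -10, 0, 0, 0, -1], [0.2, 0.2, -10, 0, 0, 0, -1], [0.2, 0.2, -10, 0, 0, 0, -1]]}}

```text
t: 9.02
ee_pos: [541.7, 282.3, 65.9]
orientation: [1.956, 2.458, 0.001]
ft_force: [-0.2, 0.1, -1.5]
width: 13.8
grasp_force: 30.0
```

{"fn": "servo_tool", "kwargs": {"increments": [[0, 0, -0.1, 0, 0, 0, -1], [0, 0, -0.2, 0, 0, 0, -1], [0, 0, -0.2, 0, 0, 0, -1], [0, 0, -0.2, 0, 0, 0, -1]]}}

```text
t: 9.35
ee_pos: [541.5, 282.1, 63.6]
orientation: [-1.956, -2.458, 0.0]
ft_force: [0.1, 0.0, -2.2]
width: 13.9
grasp_force: 30.0
```

Not in contact yet, so I'll creep down a little further.

{"fn": "servo_tool", "kwargs": {"increments": [[0, 0, -0.05, 0, 0, 0, -1], [0, 0, -0.1, 0, 0, 0, -1], [0, 0, -0.1, 0, 0, 0, -1], [0, 0, -0.1, 0, 0, 0, -1]]}}

```text
t: 9.68
ee_pos: [541.5, 282.2, 62.6]
orientation: [-1.956, -2.458, 0.0]
ft_force: [-1.2, 0.2, -2.2]
width: 14.1
grasp_force: 30.0
```

{"fn": "servo_tool", "kwargs": {"increments": [[0, 0, -0.05, 0, 0, 0, -1], [0, 0, -0.1, 0, 0, 0, -1], [0, 0, -0.1, 0, 0, 0, -1], [0, 0, -0.1, 0, 0, 0, -1]]}}

```text
t: 10.02
ee_pos: [541.6, 282.2, 62.1]
orientation: [1.956, 2.458, 0.0]
ft_force: [-1.8, -1.4, 5.6]
width: 13.5
grasp_force: 30.0
```

Contact: the force went from -2 to +5.6 N. Releasing and retreating straight up.

{"fn": "servo_tool", "kwargs": {"increments": [[0, 0, 0.05, 0, 0, 0, -0.4], [0, 0, 0.05, 0, 0, 0, 0], [0, 0, 0.05, 0, 0, 0, 0.3], [0, 0, 0.05, 0, 0, 0, 0.3], [0, 0, 0.05, 0, 0, 0, 0.3], [0, 0, 0.05, 0, 0, 0, 0.3], [0, 0, 0.05, 0, 0, 0, 0.3], [0, 0, 0.05, 0, 0, 0, 0.3], [0, 0, 1, 0, 0, 0, 0.3], [0, 0, 3, 0, 0, 0, 0.3], [0, 0, 6, 0, 0, 0, 0.3], [0, 0, 9, 0, 0, 0, 0.3], [0, 0, 12, 0, 0, 0, 0.3], [0, 0, 14, 0, 0, 0, 0.3], [0, 0, 15, 0, 0, 0, 0.3], [0, 0, 15, 0, 0, 0, 0.3]]}}

```text
t: 11.35
ee_pos: [542.9, 282.8, 214.7]
orientation: [1.955, 2.456, 0.007]
ft_force: [-1.0, 0.0, 0.2]
width: 56.9
grasp_force: 0.0
```

```bash
python3 -c "
from h import *
a=grab('wrist')['image'][:,:,::-1];s=grab('scene')['image'][80:280,120:400][:,:,::-1]
cv2.imwrite('pics/f1.png',np.vstack([cv2.resize(a,(400,300)),cv2.resize(s,(400,286))]))
o=ctrl.get_obs();print(o['width'],o['ee_pos'],o['ft_force'])"
```

```text
57.13198623239923 [541.15775642 281.971365   211.23752352] [ 0.3409398   0.45114297 -0.10595649]
```

View pics/f1.png

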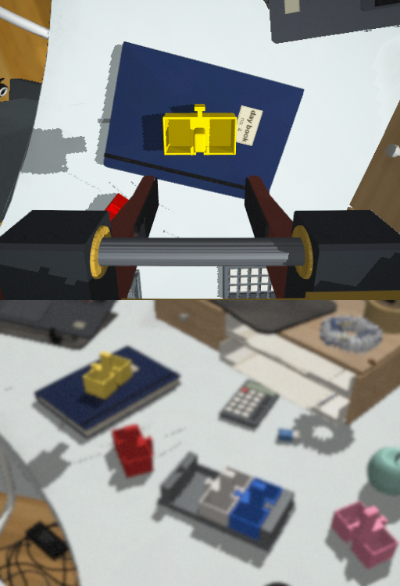

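Yellow stands upright in the middle of the notebook (wrist view (200,133), notebook centre about (204,118)). White and blue haven't moved. Handing in.

```bash
python3 -c "
from workcell import ctrl
print(ctrl.close_job())"
```

```text
the job is handed in; nothing more can be done
None
```

The yellow section is standing upright near the middle of the notebook, white and blue are still in their places in the tray, and the job is handed in; the hand-in gave no verdict.

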